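Pull the blind plug from a press die with a twist-lock puller

ROBOT

A 7-joint arm with a two-finger parallel gripper is mounted at the origin on a cart in front of the work surface, level with it; the furniture and walls round the work are solid. World frame = base frame: x ahead of the robot, y to its left, z up, the work surface at z = 0. Lengths are in mm, angles in rad, forces in N, time in s.
With the tool pointing down it reaches from about 400 to 875 mm from the base axis. Payload 4.4 kg.
Tool frame: the origin (TCP) lies midway between the tips of the shut fingers; the grasp point (between the pads) lies behind it (ctrl.grip_point_offset is the x of the grasp point in the tool frame, in mm); x points along the fingers, z is the direction in which the jaws open and shut, and the axes are right-handed (so a half turn about x gives the same grasp; the last joint's range is limited). The gripper opens to 85 mm and grips with 20 to 120 N. Pads are 22 mm wide; open, the fingers measure 114 mm over their backs; the gripper's body (76 mm by 85 mm) begins 54 mm behind the grasp point. The pads swing forward as they close: fully open they stand 13 mm farther back than shut.
Start: joints at [-1.355, 0.628, 0.038, 1.517, -0.027, 0.996, -0.02], TCP at [180.731, 624.383, 231.313] pointing down, gripper open.
Joint ranges: [-3.06, 3.06], [-0.37, 2.12], [-1.25, 1.32], [0.18, 2.47], [-1.1, 4.24], [0.23, 1.98], [-2.94, 2.94]. Speed limits (rad/s): [2.57, 2.57, 3.14, 3.14, 3.14, 3.14, 3.14].

INTERFACE

Orientations are given as [roll, pitch, yaw] about the fixed x, y, z axes, in that order (R = Rz(yaw) Ry(pitch) Rx(roll)).
In Python, from cell import status, eyes, ctrl gives the robot as it stands. The module is installed in compiled form; this text tells all that it offers.
- The arm moves only by the tool apply_moves, never from a script. Its argument "targets" is a list of rows, each a list of 3 entries, a list of its own where there are three numbers: the shift along the tool's x, y, z in mm, then the turn about the tool's x in degrees, then the finger opening in mm, from 0 to 85.4. In form: [[[dx, dy, dz], roll, claw], ...]. A call has 1 to 10 rows; each row shifts and turns the pose as measured when the row begins, along the tool's axes as they then stand; what a row does not reach is not made up. A row lasts 1/8 s, in which the tool goes at most 62.5 mm and 10.7 degrees, less where a joint would pass 70% of its speed; a pose out of reach is approached as far as the arm can. A call is refused whole if a number of a shift passes 62.5 or a number of a turn 10.7, either way. A call with a gripper value outside its range is refused whole. The fingers move at their own pace and stop on an object; the grip force is fixed at half the most. Time passes only in rows, so rows that do not move let the fingers close. It gives the time, the measured TCP pose, the force and the opening at its end, in the units of the state.
- status.read_state(): the state, without advancing time (a new reading comes with each control period).
- eyes.get_image(name): name is "scene" or "top" or "wrist"; returns (picture, depth): 384x512x3 uint8, blue, green, red; 384x512 float32, mm along the optical axis (not along the pixel's ray), 0 where there is no reading.
- eyes.camera_params(name): a dict with "fx", "fy", "cx", "cy" (pixels), "R" (3x3) and "t" (3): a world point X has camera coordinates R X + t. Camera axes: x right, y down, z forward; pixel columns grow to the right and rows downward; lengths in mm; the calibration is good to about 2 mm. A picture is of the moment at which its call begins: read the wrist's pose just before it. camera_params takes no time and is no camera call; for the wrist camera it gives the pose at the moment of the call.
- ctrl.finish_job(): hands the job in, once; it reports no verdict.
The state is a dict: "clock": time; "qpos": joint angles; "qd": joint speeds; "tau": joint torques, N m; "eef_pos": TCP position; "tool_rot": TCP orientation; "force": force on the tool from outside, world axes, zero at the start; "torque": the same for the moment, N m; "width": finger opening in mm.
Only numpy, scipy, OpenCV 4.12 (cv2) and the standard library are available. Lean on these libraries where they do the work, as an engineer would, in place of code of your own. Each camera call takes 0.05 s, during which the arm holds its last target.

TASK

The tile-press die has to be cleaned: swing its keeper well clear of the blind plug to whichever side you like, put the twist-lock puller from its stand into the plug's slot until the flange sits on the plug, give it about a quarter turn so that it locks, and draw the plug straight up out of the die with it. Set the plug down gently, standing upright on the floor of the shallow wooden tray, with the puller still locked upright in it, and let go. Do not shove or tip the spray bottle or the tubs standing around.

Things in the scene. Friction and masses are not known exactly. Their poses are not given: they have to be found in the camera images.
- die: aluminium press die, a block 130 (x) x 140 (y) x 60 mm, fixed to the bench; origin at the centre of its underside. In the middle of its top a square pocket 55 x 55 mm, 40 mm deep, holds the plug. Its position and yaw vary.
- keeper (a joint): angle (rad, -1.7 to 1.7) of the dark steel keeper, an arm 16 mm wide, 7 mm thick on the die's top, about an upright pivot at (46, 0) mm of the die's frame. At 0 it points along the die's -x, over the slot; positive is counter-clockwise from above (its end goes to the die's -y). Turns stiffly (0.06 N m), stays where left; clear of the plug beyond 1.15 either way.
- keeper_peg (a point): centre of the top of the keeper's upright red peg, 12 mm diameter, rising to 32 mm above the die's top (92 mm above the bench), standing from 6 mm above the die's top, 52 mm from the pivot.
- plug: brass blind plug, loose, 52 x 52 x 40 mm, about 0.25 to 0.45 kg; origin at the centre of its underside, z up. It sits flush in the die's pocket (1.5 mm clearance a side) with axes parallel to the die's. In its top plate, 9 mm thick, a slot 34 mm long (plug's x) and 14 mm wide (plug's y) opens into a chamber 40 x 40 mm and 15 mm high.
- plug_top (a point): centre of the slot, on the plug's top face, 40 mm above the plug's origin.
- puller: twist-lock puller, loose, 0.12 kg, 122 mm tall, upright; origin at the centre of its lower end. Upward: cross bar 28 (its x) x 8 (y) x 8 mm, round below; 11 mm rod; round flange 40 mm across, underside at 20 mm; rod; flat black handle 46 (x) x 12 (y) mm, from 82 to 122 mm. Turned 0.8 rad or more from the slot, either way, the bar catches under the plug's top plate with 3 mm of vertical play.
- puller_handle (a point): middle of the puller's handle, 105 mm above the puller's origin, where it is best gripped across its 12 mm thickness.
- stand: wooden stand, 80 x 80 x 45 mm, fixed; origin at the centre of its underside. A round hole 33 mm in diameter in its top holds the puller, whose flange rests on the top. It stands left or right of the die; the puller's yaw in it varies.
- tray: shallow light wooden tray, fixed, 100 x 100 x 22 mm outside, walls and floor 5 mm; origin at the centre of its underside, so its inner floor is 5 mm up. On the other side of the die from the stand. Set-down place for the plug.
- spray: spray bottle, loose bystander, 275 mm tall, about 100 mm across; origin at the centre of its underside. Behind the die, left or right.
- tub_blue: white-lidded blue tub, loose bystander, 75 mm across, 77 mm tall; origin under its centre. Behind the die, on the other side from the spray bottle.
- tub_plum: white-lidded plum tub, loose bystander, 67 mm across, 57 mm tall; origin under its centre. In front of the die.
- tub_ochre: white-lidded ochre tub, loose bystander, 67 mm across, 62 mm tall; origin under its centre. In front of the die.
Mind the look-alikes: they are no part of the job. What is meant by the puller is not blue, and is the smaller of those in its own colour.

How it is judged:
By the outcome, as a careful person would: the job done as asked, in the order asked, and still so for the second after the job is handed in, with the robot touching nothing.
It also fails if it takes over 61 s, if anything falls off the work surface, if the arm or the gripper's body presses on something with over 40 N, if the wrist force passes 120 N, or if a joint passes its speed limit or range.

## Working session

There is one attempt and no reset: what is moved stays moved. The work goes in short steps, Python scripts to look and compute and a tool call to move; the robot and the scene stay as the last step left them, time stands still between calls to the robot, and variables do not carry over. Pictures are saved under pics/ and viewed, and the job is handed in when it is done.

Besides the shell and the picture viewer there is one more tool, called as name(argument=value, ...) on one line, values as JSON. apply_moves: Moves the arm, as the interface text tells. Its arguments: {"type":"object","properties":{"targets":{"type":"array"}},"required":["targets"]}

```bash
mkdir -p pics; ls
python3 - <<'E'
from cell import status, eyes, ctrl
import cv2,numpy as np
print(status.read_state(), ctrl.grip_point_offset)
for n in("scene","top","wrist"):
    p=eyes.camera_params(n);print(n,{k:np.round(v,3).tolist() for k,v in p.items()})
    im,d=eyes.get_image(n);cv2.imwrite(f"pics/{n}0.png",im);np.save(f"{n}0.npy",d)
E
```

```text
pics
{'clock': 0.0, 'qpos': array([-1.35472818,  0.62932714,  0.03844721,  1.51837261, -0.02700191,
        0.99633106, -0.01997016]), 'qd': array([ 1.66269964e-03,  8.26584624e-04, -1.07222355e-03,  2.20944753e-03,
       -5.69727600e-07,  1.55719457e-03,  4.95085466e-04]), 'tau': array([ 4.51010455e-04, -5.63390851e+01,  1.22701652e+00, -1.93448263e+01,
        1.12043135e-02,  1.04500356e-02, -1.01621175e-06]), 'eef_pos': array([180.59544856, 623.74446201, 230.40003732]), 'tool_rot': array([-3.12797374,  1.56887629, -1.83902112]), 'force': array([-0.49965267, -0.14738596, -0.41608325]), 'torque': array([-0.00097814, -0.02943111,  0.061211  ]), 'width': 85.4017700468989} -18.700000000000003
scene {'fx': 488.75, 'fy': 488.75, 'cx': 256.558, 'cy': 199.568, 'R': [[0.773, -0.634, 0.017], [-0.464, -0.584, -0.666], [0.432, 0.507, -0.745]], 't': [-396.526, 321.347, 1063.297]}
top {'fx': 386.492, 'fy': 386.492, 'cx': 254.849, 'cy': 202.396, 'R': [[0.014, -1.0, 0.003], [-0.996, -0.014, -0.086], [0.086, -0.002, -0.996]], 't': [37.177, 567.83, 1222.603]}
wrist {'fx': 333.132, 'fy': 333.132, 'cx': 258.827, 'cy': 188.872, 'R': [[0.278, 0.961, -0.002], [0.926, -0.267, 0.267], [0.256, -0.076, -0.964]], 't': [-648.813, -35.716, 379.189]}
```

View pics/scene0.png

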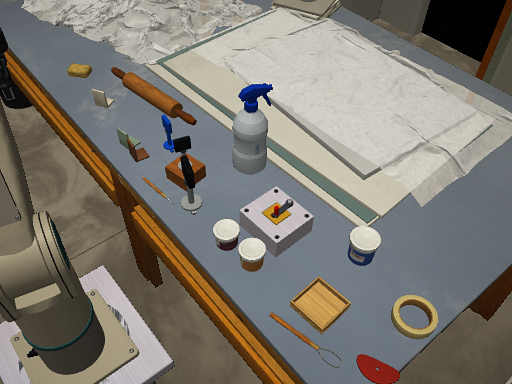

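View pics/top0.png

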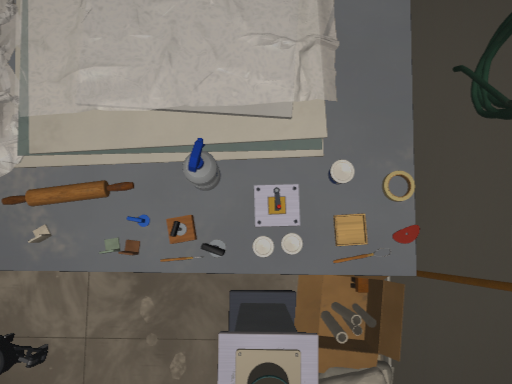

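View pics/wrist0.png

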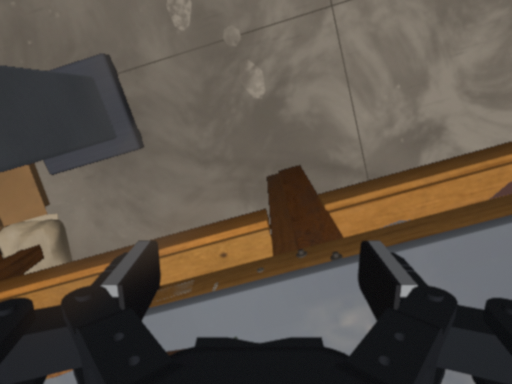

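```bash
cat > h.py <<'E'
import numpy as np,cv2
from cell import status, eyes, ctrl
from scipy.spatial.transform import Rotation as Ro
def ray(p,u,v):
    d=np.array([(u-p['cx'])/p['fx'],(v-p['cy'])/p['fy'],1.]);R=np.array(p['R']);t=np.array(p['t']).ravel()
    return -R.T@t, R.T@d
def onz(p,u,v,z):
    c,d=ray(p,u,v);return c+d*(z-c[2])/d[2]
def dep(p,u,v,z):
    c,d=ray(p,u,v);return c+d*z
def proj(p,X):
    x=np.array(p['R'])@np.array(X,float)+np.array(p['t']).ravel();return np.array([p['fx']*x[0]/x[2]+p['cx'],p['fy']*x[1]/x[2]+p['cy']])
def tri(p1,a,p2,b):
    c1,d1=ray(p1,*a);c2,d2=ray(p2,*b)
    s=np.linalg.lstsq(np.c_[d1,-d2],c2-c1,rcond=None)[0]
    A=c1+d1*s[0];B=c2+d2*s[1];return (A+B)/2,np.linalg.norm(A-B)
def st():
    s=status.read_state();R=Ro.from_euler('xyz',s['tool_rot']).as_matrix()
    return s,np.array(s['eef_pos']),R
def totool(target_xyz):
    "shift in tool axes to bring the TCP to target"
    s,p,R=st();return R.T@(np.array(target_xyz)-p)
def crop(im,x0,y0,x1,y1,k,name):
    cv2.imwrite(name,cv2.resize(im[y0:y1,x0:x1],None,fx=k,fy=k,interpolation=cv2.INTER_CUBIC))
E
python3 - <<'E'
from h import *
s=cv2.imread('pics/scene0.png');t=cv2.imread('pics/top0.png')
crop(s,100,100,400,300,2.6,'pics/sc.png')
crop(t,110,120,380,270,2.9,'pics/tc.png')
crop(s,150,105,230,225,5,'pics/spul.png')
E
```

```text
(no output)
```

View pics/sc.png

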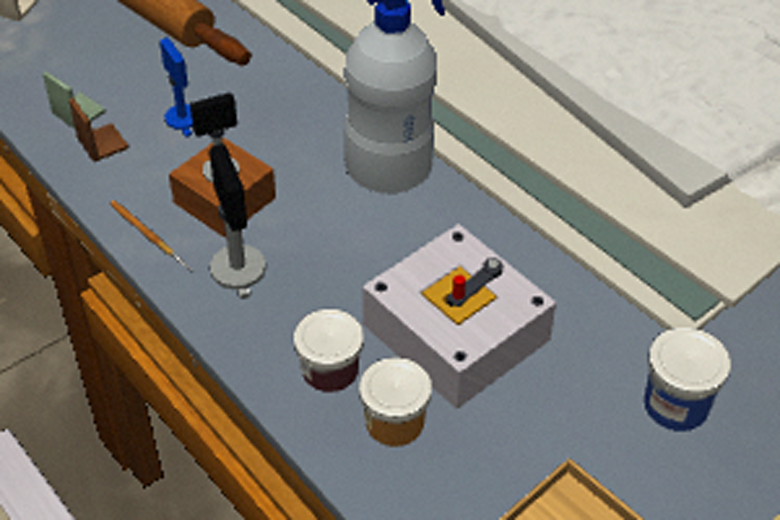

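View pics/tc.png

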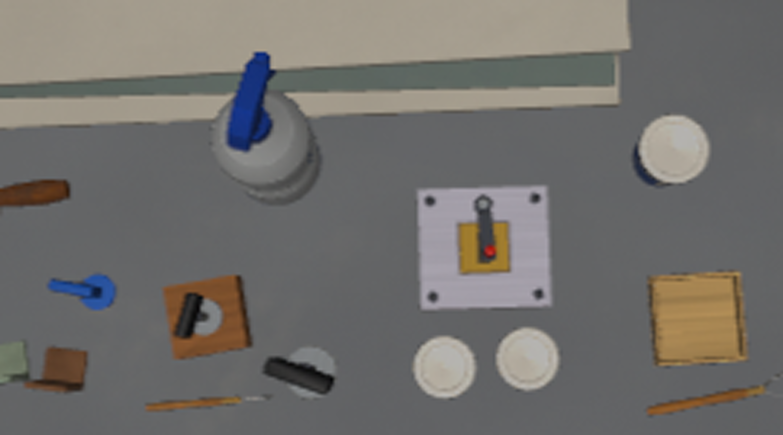

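View pics/spul.png

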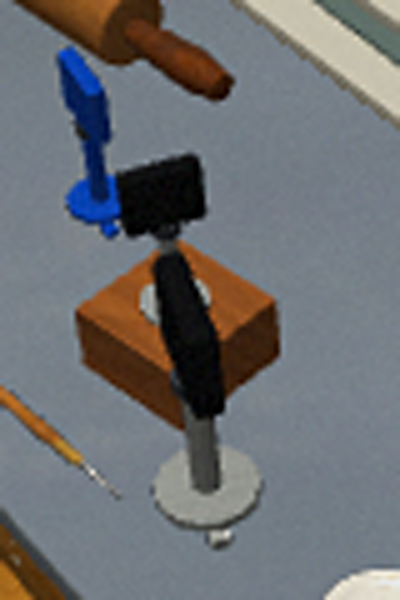

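Run:
```python
from h import *
P={n:eyes.camera_params(n) for n in("scene","top")}
I={n:cv2.imread(f'pics/{n}0.png') for n in P}
D={n:np.load(f'{n}0.npy') for n in P}
def blobs(m,mn=15):
    n,l,s,c=cv2.connectedComponentsWithStats(m.astype(np.uint8));return [(s[i].tolist(),c[i].round(1).tolist()) for i in range(1,n) if s[i,4]>=mn],l
for n in P:
    im=I[n];h=cv2.cvtColor(im,cv2.COLOR_BGR2HSV)
    H,S,V=[h[...,i].astype(int) for i in range(3)]
    roi=np.zeros(H.shape,bool)
    if n=='top': roi[120:272,100:420]=1
    else: roi[80:384,100:460]=1
    print(n,'red',[b for b in blobs(((H<8)|(H>172))&(S>150)&(V>110)&roi,4)[0]])
    print(n,'brass',[b for b in blobs((H>18)&(H<28)&(S>180)&(V>120)&roi,30)[0]])
    print(n,'die',[b for b in blobs((V>130)&(H>115)&(H<165)&(S<60)&roi,200)[0]])
    print(n,'black',[b for b in blobs((V<45)&roi,30)[0]])
    print(n,'wood',[b for b in blobs((H>4)&(H<16)&(S>130)&(V>50)&roi,100)[0]])
    print(n,'tray',[b for b in blobs((H>12)&(H<26)&(S>80)&(S<190)&(V>110)&roi,100)[0]])
    print(n,'white',[b for b in blobs((V>150)&(S<45)&roi,150)[0]])
# depth points
p=P['top'];d=D['top']
for nm,(u,v) in dict(peg=(278.5,206.5),die=(260,210),plugtop=(272,210),handle=(175,229),spray=(200,165),big=(213,249),lidL=(263,246),lidR=(292,244),blue=(342,172),tray=(350,230),stand=(187,240)).items():
    print(nm,dep(p,u,v,float(d[int(round(v)),int(round(u))])).round(0))
```

```text
scene red [([274, 206, 5, 3, 12], [276.2, 207.1]), ([357, 354, 43, 30, 775], [376.8, 369.7])]
scene brass [([263, 203, 28, 21, 201], [275.5, 214.1])]
scene die [([100, 352, 61, 32, 716], [131.7, 372.9])]
scene black [([173, 136, 18, 17, 224], [181.8, 144.0]), ([181, 155, 14, 34, 293], [187.4, 172.2]), ([220, 238, 18, 12, 85], [229.9, 244.9]), ([150, 249, 8, 12, 33], [153.3, 255.3]), ([133, 250, 14, 29, 82], [139.5, 265.2]), ([145, 263, 18, 25, 97], [152.3, 277.1]), ([100, 325, 5, 29, 91], [101.4, 338.9])]
scene wood [([123, 80, 72, 44, 1012], [157.5, 98.5]), ([127, 138, 22, 23, 176], [137.1, 151.0]), ([185, 153, 21, 31, 268], [196.7, 168.0]), ([165, 155, 22, 36, 362], [175.5, 173.1]), ([105, 170, 169, 214, 2002], [173.5, 266.9]), ([270, 313, 41, 32, 221], [290.2, 328.1])]
scene tray [([291, 277, 60, 53, 1478], [320.1, 303.6]), ([393, 295, 45, 40, 679], [414.9, 315.0])]
scene white [([166, 80, 294, 136, 21700], [356.5, 130.3]), ([267, 147, 114, 104, 1536], [334.8, 207.6]), ([240, 186, 73, 57, 1661], [275.6, 214.1]), ([213, 219, 27, 21, 443], [225.8, 229.0]), ([238, 237, 28, 23, 490], 
[... 541 characters left out ...]
]), ([268, 197, 18, 17, 206], [276.0, 205.5]), ([167, 215, 27, 28, 391], [181.5, 228.7]), ([334, 214, 34, 32, 919], [350.2, 229.4])]
top white [([100, 120, 227, 29, 5190], [202.6, 131.3]), ([209, 150, 114, 10, 725], [264.9, 153.9]), ([100, 153, 90, 11, 762], [141.4, 157.5]), ([331, 160, 23, 23, 423], [342.0, 170.9]), ([254, 184, 46, 42, 1307], [276.4, 205.6]), ([281, 233, 21, 21, 343], [291.4, 243.3]), ([253, 236, 21, 21, 344], [262.7, 246.2])]
peg [550. -27.  91.]
die [541.  29.  59.]
plugtop [541.  -9.  56.]
handle [476. 275. 144.]
spray [650. 196. 227.]
big [421. 161. 176.]
lidL [429.  18.  58.]
lidR [436. -73.  52.]
blue [ 661. -225.   77.]
tray [ 483. -266.    7.]
stand [444. 257.  43.]
```

```bash
cat >> h.py <<'E'
def yaw(v): return np.degrees(np.arctan2(v[1],v[0]))
def info():
    s,p,R=st();print('t',round(s['clock'],2),'tcp',p.round(1),'z-axis yaw',round(yaw(R[:,2]),1),'y-axis yaw',round(yaw(R[:,1]),1),'xaxis',R[:,0].round(3),'q',np.round(s['qpos'],2),'F',np.round(s['force'],1),'w',round(s['width'],1))
def goto(x,y,z):
    print('tool shift',totool([x,y,z]).round(1))
E
python3 - <<'E'
from h import *
info()
p=eyes.camera_params('wrist');s,q,R=st()
c,d=ray(p,p['cx'],p['cy']);print('cam in tool',R.T@(c-q),'axis in tool',R.T@d)
g=dep
print('center at ground',onz(p,p['cx'],p['cy'],60))
goto(420,200,330)
E
```

```text
t 0.15 tcp [180.6 623.9 230.6] z-axis yaw 73.9 y-axis yaw 163.9 xaxis [-0.    -0.001 -1.   ] q [-1.35  0.63  0.04  1.52 -0.03  1.   -0.02] F [0.1 0.2 1.5] w 85.6
cam in tool [-143.46456136   66.97134882   -0.297521  ] axis in tool [ 9.63637216e-01 -2.67213907e-01  2.08052972e-04]
center at ground [199.78868403 617.85625979  60.        ]
tool shift [ -98.9 -347.8 -340.8]
```

Run:
```python
from h import *
goto(450,240,300)
```

```text
tool shift [ -69.  -365.5 -293.9]
```

apply_moves(targets=[[[-9,-46,-37],0,85],[[-9,-46,-37],0,85],[[-9,-46,-37],0,85],[[-9,-46,-37],0,85],[[-9,-46,-37],0,85],[[-9,-46,-37],0,85],[[-9,-46,-37],0,85],[[-6,-43,-35],0,85]])

```text
clock: 1.15
eef_pos: [454.6, 233.1, 298.8]
tool_rot: [2.5, 1.568, -2.484]
force: [0.5, 0.7, -0.1]
width: 85.1
```

Run:
```python
from h import *
info()
import pickle
p=eyes.camera_params('wrist');im,d=eyes.get_image('wrist');cv2.imwrite('pics/w1.png',im);np.save('w1.npy',d);pickle.dump(p,open('w1.pkl','wb'));info()
```

```text
t 1.15 tcp [454.6 233.1 298.8] z-axis yaw 74.5 y-axis yaw 164.5 xaxis [-0.002 -0.002 -1.   ] q [-0.6   0.35  0.1   1.81 -0.04  0.98  0.82] F [ 0.5  0.7 -0.1] w 85.1
t 1.2 tcp [460.1 224.5 299.6] z-axis yaw 73.8 y-axis yaw 163.8 xaxis [ 0.003 -0.007 -1.   ] q [-0.6   0.35  0.11  1.81 -0.04  0.98  0.82] F [ 3.9 -6.   1.2] w 85.0
```

View pics/w1.png

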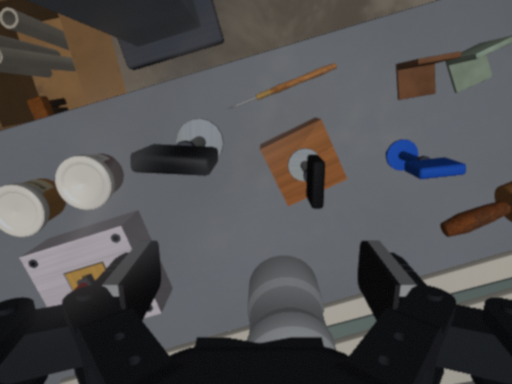

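apply_moves(targets=[[[0,0,0],0,45],[[0,0,0],0,45]])

```text
clock: 1.45
eef_pos: [460.2, 223.4, 299.4]
tool_rot: [-2.6, 1.563, -1.315]
force: [0.7, -0.5, 0.4]
width: 51.1
```

```bash
cat >> h.py <<'E'
import pickle
def snap(k):
    s=status.read_state();p=eyes.camera_params('wrist');im,d=eyes.get_image('wrist');cv2.imwrite(f'pics/{k}.png',im);np.save(f'{k}.npy',d);pickle.dump(p,open(f'{k}.pkl','wb'));return p,im,d
def load(k): return pickle.load(open(f'{k}.pkl','rb')),cv2.imread(f'pics/{k}.png'),np.load(f'{k}.npy')
E
python3 - <<'E'
from h import *
info();p,im,d=snap('w2');info()
crop(im,240,100,370,220,6,'pics/w2c.png')
E
```

```text
t 1.45 tcp [460.2 223.4 299.4] z-axis yaw 73.6 y-axis yaw 163.6 xaxis [ 0.002 -0.007 -1.   ] q [-0.59  0.35  0.11  1.81 -0.04  0.98  0.82] F [ 0.7 -0.5  0.4] w 51.1
t 1.5 tcp [459.9 223.9 299.3] z-axis yaw 73.7 y-axis yaw 163.7 xaxis [ 0.002 -0.007 -1.   ] q [-0.59  0.35  0.11  1.81 -0.04  0.98  0.82] F [-0.5  0.4 -0.4] w 45.3
```

View pics/w2c.png

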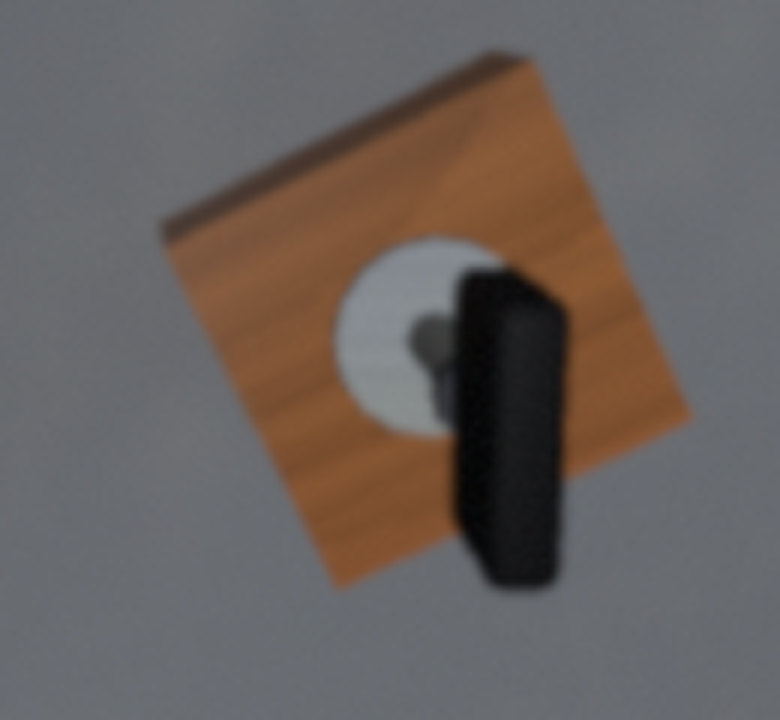

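```bash
cat > m2.py <<'E'
from h import *
import sys
k=sys.argv[1]
p,im,d=load(k)
# point cloud
v,u=np.mgrid[0:384,0:512]
c,_=ray(p,0,0);R=np.array(p['R'])
dirs=np.stack([(u-p['cx'])/p['fx'],(v-p['cy'])/p['fy'],np.ones_like(u,float)],-1)@R
X=c+dirs*d[...,None]
m=(d>0)&(X[...,0]>400)&(X[...,0]<530)&(X[...,1]>215)&(X[...,1]<330)
for lo,hi,nm in((141,152,'handle top'),(40,49,'stand top'),(49,62,'flange')):
    q=m&(X[...,2]>lo)&(X[...,2]<hi)
    n,l,s,cc=cv2.connectedComponentsWithStats(q.astype(np.uint8));i=1+np.argmax(s[1:,4]);q=l==i
    pts=X[q];r=cv2.minAreaRect(pts[:,:2].astype(np.float32));print(nm,len(pts),'zmed',np.median(pts[:,2]).round(1),'mean',pts.mean(0).round(1),'rect',np.round(r[0],1),np.round(r[1],1),round(r[2],1))
E
python3 m2.py w2
```

```text
handle top 662 zmed 147.4 mean [477.6 281.1 147.1] rect [478.6 281.6] [12.4 45.4] 75.6
stand top 3127 zmed 45.8 mean [473.9 279.9  45.8] rect [479.1 281.5] [80.6 80.1] 10.7
flange 477 zmed 50.9 mean [475.1 275.2  51. ] rect [475.7 276.3] [27.4 39.3] 56.3
```

Run:
```python
from h import *
P={n:eyes.camera_params(n) for n in("scene","top")}
print('proj handle top', {n:proj(P[n],[478.5,281.5,147]).round(1) for n in P}, 'tri mid black', tri(P['scene'],(181.8,144),P['top'],(175.4,227.7)))
goto(530,-20,260)
```

```text
proj handle top {'scene': array([180.7, 138.5]), 'top': array([172.7, 228.2])} tri mid black (array([479.2623456 , 278.19145429, 129.38041807]), np.float64(2.609975618051637))
tool shift [  41.2 -135.6 -214.2]
```

apply_moves(targets=[[[8,-27,-43],0,45],[[8,-27,-43],0,45],[[8,-27,-43],0,45],[[8,-27,-43],0,45],[[8,-27,-42],0,45],[[0,0,0],0,45],[[0,0,0],0,45]])

```text
clock: 2.38
eef_pos: [531.2, -8.8, 257.2]
tool_rot: [1.974, 1.569, -2.995]
force: [-0.1, 0.4, 1.2]
width: 45.1
```

Run:
```python
from h import *
info();p,im,d=snap('w3')
```

```text
t 2.38 tcp [531.2  -8.8 257.2] z-axis yaw 75.3 y-axis yaw 165.3 xaxis [-0.002 -0.    -1.   ] q [-0.14  0.43  0.15  1.82 -0.08  0.9   1.36] F [-0.1  0.4  1.2] w 45.1
```

View pics/w3.png

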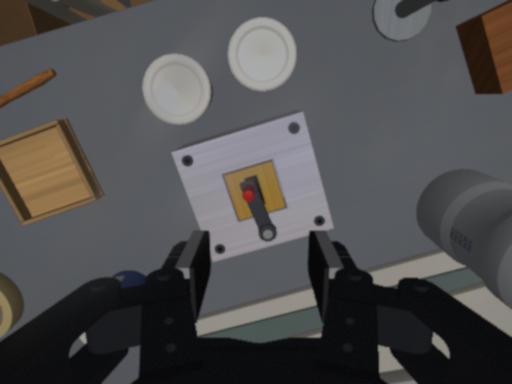

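```bash
cat > m3.py <<'E'
from h import *
p,im,d=load('w3')
v,u=np.mgrid[0:384,0:512]
c,_=ray(p,0,0);R=np.array(p['R'])
dirs=np.stack([(u-p['cx'])/p['fx'],(v-p['cy'])/p['fy'],np.ones_like(u,float)],-1)@R
X=c+dirs*d[...,None]
hsv=cv2.cvtColor(im,cv2.COLOR_BGR2HSV).astype(int);H,S,V=hsv[...,0],hsv[...,1],hsv[...,2]
vis=(d>0)&(v<260)
def rep(nm,q):
    n,l,s,cc=cv2.connectedComponentsWithStats(q.astype(np.uint8));
    if n<2: print(nm,'none');return
    i=1+np.argmax(s[1:,4]);q=l==i
    pts=X[q];r=cv2.minAreaRect(pts[:,:2].astype(np.float32));print(nm,len(pts),'px',cc[i].round(0),'z',np.median(pts[:,2]).round(1),pts[:,2].max().round(1),'mean',pts.mean(0).round(1),'rect',np.round(r[0],1),np.round(r[1],1),round(r[2],1));return pts
x,y,z=X[...,0],X[...,1],X[...,2]
near=vis&(abs(x-554)<85)&(abs(y+21)<90)
rep('die',near&(z>55)&(z<65))
rep('brass',near&(H>15)&(H<30)&(S>120)&(V>90))
rep('red',near&((H<8)|(H>172))&(S>140))
rep('redtop',near&((H<8)|(H>172))&(S>140)&(z>88))
rep('keeper',near&(z>64)&(z<72))
rep('abovekeeper',near&(z>72))
rep('tray rim',vis&(y<-150)&(x<560)&(z>17)&(z<27))
rep('tray floor',vis&(y<-150)&(x<560)&(z>2.5)&(z<10)&(H>8)&(H<28)&(S>70))
t=vis&(x<480)&(y>-150)&(y<80)
rep('lids',t&(z>45)&(y<-25));rep('lids2',t&(z>45)&(y>-25))
# screw holes
E
python3 m3.py
python3 - <<'E'
from h import *
im=cv2.imread('pics/w3.png');crop(im,165,100,345,265,4.3,'pics/w3c.png')
E
```

```text
die 14271 px [254. 184.] z 60.8 64.8 mean [552.5 -19.6  60.8] rect [558.1 -21.1] [130.3 140.5] 2.4
brass 1375 px [258. 190.] z 60.8 66.5 mean [558.9 -17.1  60.8] rect [559.6 -21. ] [52.8 51.7] 3.0
red 113 px [248. 195.] z 92.7 94.3 mean [552.3 -25.2  91.2] rect [556.5 -26.6] [ 9.7 19.9] 74.8
redtop 106 px [248. 195.] z 92.7 94.3 mean [551.8 -25.2  92.5] rect [551.9 -25.3] [ 9.7 10.3] 74.8
keeper 758 px [259. 211.] z 67.5 71.9 mean [579.6 -21.5  67.8] rect [578.1 -21.6] [70.2 19.2] 5.9
abovekeeper 949 px [192. 247.] z 277.2 294.2 mean [516.3 -32.9 277.3] rect [520.8 -36.6] [14.1 17.6] 74.2
tray rim 1511 px [ 48. 174.] z 22.1 24.8 mean [ 489.4 -253.1   21.6] rect [ 485.6 -262.4] [100. 101.] 4.5
tray floor 4993 px [ 42. 172.] z 5.8 10.0 mean [ 485.2 -268.5    5.9] rect [ 486. -268.] [90.5 83.2] 4.3
lids 3858 px [176.  88.] z 61.2 64.8 mean [438.5 -68.3  61.2] rect [439.1 -68.7] [66.5 66.2] 2.6
lids2 4011 px [261.  53.] z 56.2 59.8 mean [428.2  20.3  56.3] rect [428.8  19.9] [66. 66.] 76.0
```

View pics/w3c.png

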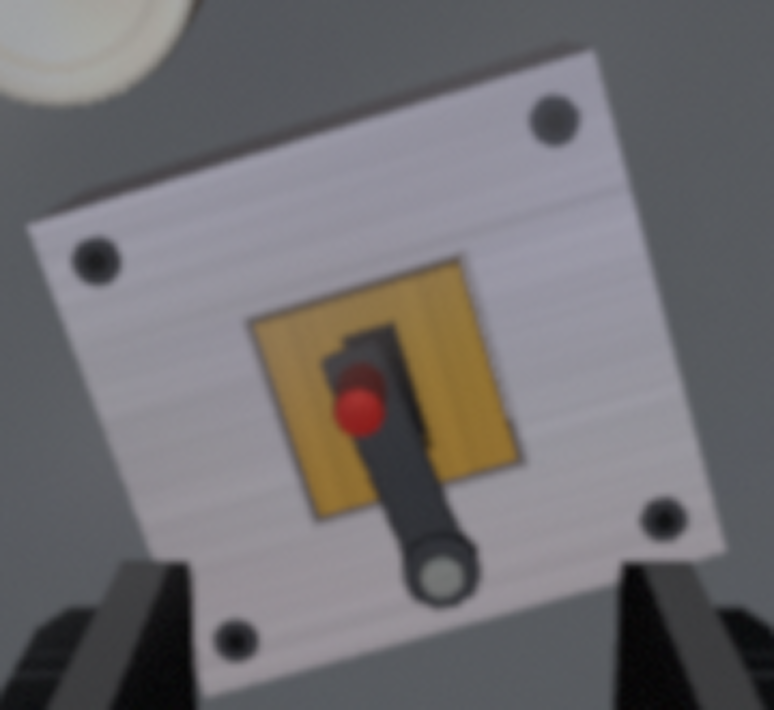

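Run:
```python
from h import *
goto(552,-25,74)
```

```text
tool shift [183.3 -24.3 -10. ]
```

apply_moves(targets=[[[40,-12,-5],0,30],[[45,-12,-5],0,30],[[30,0,0],0,30],[[0,0,0],0,30]])

```text
clock: 2.92
eef_pos: [553.8, -15.0, 141.2]
tool_rot: [-0.461, 1.566, 0.869]
force: [0.5, -0.4, 0.9]
width: 29.8
```

Run:
```python
from h import *
info();goto(552,-25,74)
```

```text
t 2.92 tcp [553.8 -15.  141.2] z-axis yaw 76.2 y-axis yaw 166.2 xaxis [ 0.003  0.004 -1.   ] q [-0.1   0.61  0.12  1.88 -0.12  0.65  1.42] F [ 0.5 -0.4  0.9] w 29.8
tool shift [ 67.2  -0.5 -10.4]
```

apply_moves(targets=[[[25,0,-10],0,30],[[10,0,0],0,30],[[0,0,0],0,30]])

```text
clock: 3.3
eef_pos: [554.5, -20.2, 109.4]
tool_rot: [-0.812, 1.56, 0.523]
force: [-0.4, 0.1, -0.1]
width: 29.8
```

Run:
```python
from h import *
info();goto(552,-25,74)
```

```text
t 3.3 tcp [554.5 -20.2 109.4] z-axis yaw 76.5 y-axis yaw 166.5 xaxis [ 0.01   0.006 -1.   ] q [-0.08  0.66  0.1   1.91 -0.13  0.57  1.44] F [-0.4  0.1 -0.1] w 29.8
tool shift [35.4  1.6 -5.5]
```

apply_moves(targets=[[[15,2,-8],0,30],[[0,0,0],0,30]])

```text
clock: 3.55
eef_pos: [553.0, -25.9, 97.0]
tool_rot: [-0.929, 1.555, 0.408]
force: [-0.2, 0.4, -0.1]
width: 29.9
```

Run:
```python
from h import *
info();goto(552,-25,74)
```

```text
t 3.55 tcp [553.  -25.9  97. ] z-axis yaw 76.6 y-axis yaw 166.6 xaxis [ 0.015  0.006 -1.   ] q [-0.06  0.68  0.09  1.92 -0.13  0.53  1.46] F [-0.2  0.4 -0.1] w 29.9
tool shift [23.   1.5  0.5]
```

apply_moves(targets=[[[13,0,0],0,30],[[8,1,0],0,30],[[0,0,0],0,30]])

```text
clock: 3.92
eef_pos: [554.4, -24.1, 76.8]
tool_rot: [-0.971, 1.551, 0.368]
force: [0.4, -0.3, -0.1]
width: 30.1
```

Run:
```python
from h import *
info();goto(552,-25,74);snap('w4')
```

```text
t 3.92 tcp [554.4 -24.1  76.8] z-axis yaw 76.7 y-axis yaw 166.7 xaxis [ 0.019  0.007 -1.   ] q [-0.06  0.71  0.08  1.93 -0.13  0.49  1.46] F [ 0.4 -0.3 -0.1] w 30.1
tool shift [ 2.7  2.1 -1.5]
```

View pics/w4.png

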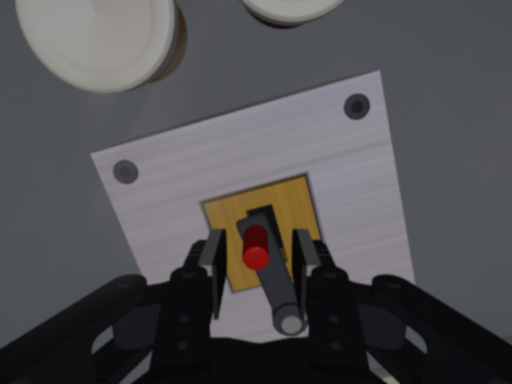

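```bash
cat > arc.py <<'E'
from h import *
import sys
n=int(sys.argv[1]);dk=float(sys.argv[2]);dr=float(sys.argv[3])
s,p,R=st();piv=np.array([604,-19.]);info()
r=p[:2]-piv;print('r',np.hypot(*r),'dir',np.degrees(np.arctan2(r[1],r[0]))%360)
a=np.arctan2(r[1],r[0]);cur=p.copy()
for i in range(n):
    a-=np.radians(dk);nx=np.array([piv[0]+52*np.cos(a),piv[1]+52*np.sin(a),74])
    print((R.T@(nx-cur)).round(1));cur=nx;R=R@Ro.from_euler('x',dr,degrees=True).as_matrix()
E
python3 arc.py 5 9.5 8
```

```text
t 3.98 tcp [554.6 -24.2  77. ] z-axis yaw 76.7 y-axis yaw 166.7 xaxis [ 0.019  0.007 -1.   ] q [-0.06  0.71  0.08  1.93 -0.13  0.49  1.46] F [ 0.1 -0.9  0.6] w 29.9
r 49.68960471427661 dir 185.9814471788241
[3.  4.4 7.5]
[0.1 1.9 8.4]
[0.1 1.7 8.4]
[0.1 1.5 8.5]
[0.1 1.3 8.5]
```

apply_moves(targets=[[[2,3,9],8,30],[[0,2,9],8,30],[[0,2,9],8,30],[[0,1,9],8,30]])

```text
clock: 4.47
eef_pos: [560.7, 8.7, 75.4]
tool_rot: [-0.417, 1.555, 0.343]
force: [-2.1, -1.0, -1.0]
width: 29.8
```

```bash
python3 arc.py 6 9.5 7.5
```

```text
t 4.47 tcp [560.7   8.7  75.4] z-axis yaw 43.5 y-axis yaw 133.5 xaxis [ 0.015  0.005 -1.   ] q [-0.22  0.73  0.25  1.92 -0.35  0.52  1.03] F [-2.1 -1.  -1. ] w 29.8
r 51.41168702593301 dir 147.33487006477833
[1.5 1.9 8.3]
[0.1 1.1 8.5]
[0.1 0.8 8.6]
[0.1 0.5 8.6]
[0.1 0.2 8.6]
[ 0.1 -0.1  8.6]
```

apply_moves(targets=[[[1,2,9],7.5,30],[[0,1,9],7.5,30],[[0,1,9],7.5,30],[[0,0,9],7.5,30],[[0,0,9],5,30],[[0,0,5],0,30],[[0,0,0],0,30]])

```text
clock: 5.35
eef_pos: [597.7, 35.9, 74.4]
tool_rot: [1.023, 1.562, 1.154]
force: [-0.7, -0.6, -0.4]
width: 29.8
```

```bash
python3 arc.py 2 9.5 7.5;python3 - <<'E'
from h import *
snap('w5')
E
```

```text
t 5.35 tcp [597.7  35.9  74.4] z-axis yaw 7.5 y-axis yaw 97.5 xaxis [ 0.003  0.008 -1.   ] q [-0.37  0.81  0.44  1.8  -0.55  0.65  0.53] F [-0.7 -0.6 -0.4] w 29.8
r 55.272591421986625 dir 96.55365760149972
[ 0.4 -4.1  8.5]
[ 0.  -1.2  8.5]
```

View pics/w5.png

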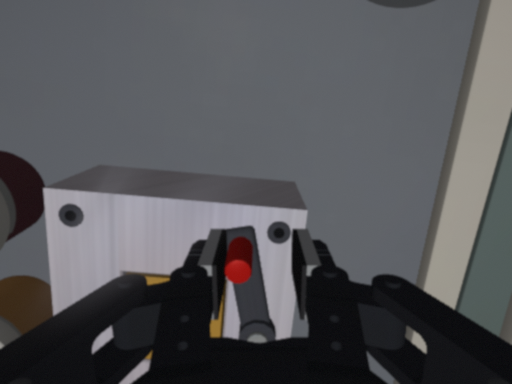

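apply_moves(targets=[[[-10,0,-4],0,30],[[-40,0,0],0,45],[[-50,0,0],0,45],[[-50,0,0],0,45],[[-30,0,0],0,45],[[0,0,0],0,45]])

```text
clock: 6.15
eef_pos: [592.2, 30.3, 264.0]
tool_rot: [0.575, 1.56, 0.704]
force: [0.0, -0.3, -0.8]
width: 45.1
```

Run:
```python
from h import *
info();p,im,d=snap('w6')
goto(478.5,281.5,240)
```

```text
t 6.15 tcp [592.2  30.3 264. ] z-axis yaw 7.4 y-axis yaw 97.4 xaxis [ 0.009  0.007 -1.   ] q [-0.47  0.57  0.61  1.66 -0.38  1.02  0.39] F [ 0.  -0.3 -0.8] w 45.1
tool shift [ 23.8 263.4 -79.8]
```

View pics/w6.png

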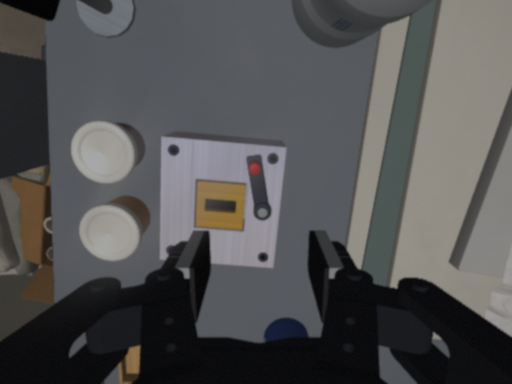

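```bash
sed -e "s/load('w3')/load('w6')/" -e '/tray/d' -e '/lids/d' m3.py > m6.py
cat >> m6.py <<'E'
br=near&(H>15)&(H<30)&(S>100)&(V>70)
hull=np.zeros(d.shape,np.uint8);cnt,_=cv2.findContours(br.astype(np.uint8),0,2);cnt=max(cnt,key=cv2.contourArea);cv2.drawContours(hull,[cv2.convexHull(cnt)],-1,1,-1)
inn=cv2.erode(hull,np.ones((7,7)))>0
sl=(inn&(V<70)).astype(np.uint8)
cs,_=cv2.findContours(sl,0,2);cm=max(cs,key=cv2.contourArea)
w=np.array([onz(p,a,b,60.4)[:2] for a,b in cm[:,0]],np.float32);print('slot',cv2.minAreaRect(w))
w=np.array([onz(p,a,b,60.4)[:2] for a,b in cv2.convexHull(cnt)[:,0]],np.float32);print('plug',cv2.minAreaRect(w))
E
python3 m6.py
python3 - <<'E'
from h import *
crop(cv2.imread('pics/w6.png'),150,120,300,280,4,'pics/w6c.png')
E
```

```text
die 11888 px [218. 196.] z 60.7 65.0 mean [555.3 -11.3  60.7] rect [558.1 -20.6] [130.2 140.8] 2.5
brass 1227 px [224. 210.] z 60.8 63.3 mean [563.8 -25.8  60.7] rect [558.3 -22.1] [51.  52.7] 3.3
red 79 px [254. 169.] z 92.8 94.8 mean [590.   31.2  92.7] rect [590.1  31.2] [8.7 9.1] 8.4
redtop 79 px [254. 169.] z 92.8 94.8 mean [590.   31.2  92.7] rect [590.1  31.2] [8.7 9.1] 8.4
keeper 770 px [258. 189.] z 67.4 71.9 mean [597.3   5.   67.8] rect [597.5   6.4] [18.9 70.4] 14.7
abovekeeper 949 px [192. 247.] z 283.8 299.1 mean [564.7  35.1 283.8] rect [566.5  32.3] [12.7 18.2] 57.5
slot ((559.099853515625, -20.961225509643555), (29.63095474243164, 10.341232299804688), 7.210731506347656)
plug ((558.4575805664062, -21.01382064819336), (51.576236724853516, 52.214500427246094), 2.9379146099090576)
```

View pics/w6c.png

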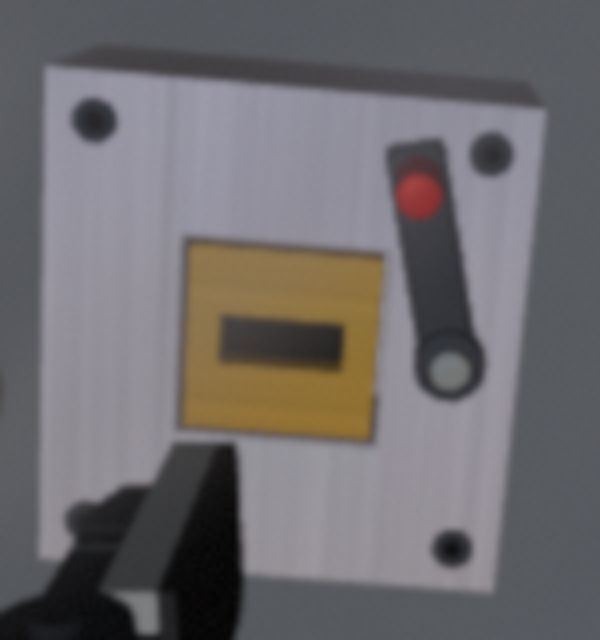

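apply_moves(targets=[[[0,0,-30],-8.5,45],[[0,0,-30],-8.5,45],[[0,0,-30],-8.5,45],[[0,0,0],-8.5,45],[[0,0,0],-8.5,45],[[0,0,0],-8.5,45],[[0,0,0],-8.5,45],[[0,0,0],-8.5,45]])

```text
clock: 7.2
eef_pos: [493.4, 4.2, 252.8]
tool_rot: [1.387, 1.557, 2.743]
force: [-0.4, -0.6, 0.3]
width: 45.0
```

Run:
```python
from h import *
info()
goto(478.5,281.5,230)
```

```text
t 7.2 tcp [493.4   4.2 252.8] z-axis yaw 77.7 y-axis yaw 167.7 xaxis [-0.013  0.005 -1.   ] q [-0.27  0.4   0.29  1.91 -0.15  0.87  1.46] F [-0.4 -0.6  0.3] w 45.0
tool shift [ 24.5  73.4 267.7]
```

apply_moves(targets=[[[4,13,50],0,45],[[4,13,50],0,45],[[4,14,51],0,45],[[4,14,51],0,45],[[4,14,51],0,45],[[0,2,8],2,45],[[0,0,0],0,45]])

```text
clock: 8.07
eef_pos: [474.5, 277.7, 224.7]
tool_rot: [1.862, 1.544, -3.103]
force: [-1.1, -0.6, 1.0]
width: 45.0
```

```bash
python3 - <<'E'
from h import *
info()
goto(478.5,281.5,180)
snap('w7')
E
python3 m2.py w7
```

```text
t 8.07 tcp [474.5 277.7 224.7] z-axis yaw 75.5 y-axis yaw 165.5 xaxis [-0.026 -0.001 -1.   ] q [-0.74  0.52  0.26  1.79 -0.18  0.88  0.92] F [-1.1 -0.6  1. ] w 45.0
tool shift [44.6 -4.   5. ]
handle top 1070 zmed 147.5 mean [477.7 281.9 147.3] rect [478.8 281.9] [11.8 45.4] 75.6
stand top 4769 zmed 45.8 mean [474.8 282.4  45.8] rect [479.3 281.5] [80.6 80.1] 10.8
flange 703 zmed 50.8 mean [475.2 281.4  50.8] rect [477.3 281.7] [38.8 35.8] 81.8
```

View pics/w7.png

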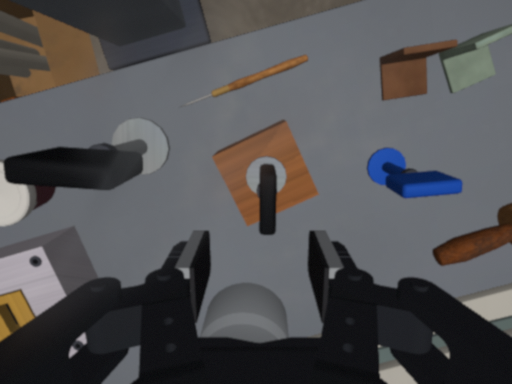

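apply_moves(targets=[[[20,-5,7],0,45],[[20,0,0],0,45],[[15,0,0],0,45],[[0,0,0],0,45]])

```text
clock: 8.62
eef_pos: [480.4, 279.1, 164.4]
tool_rot: [1.937, 1.542, -3.034]
force: [0.8, -0.6, 0.2]
width: 45.0
```

Run:
```python
from h import *
info()
goto(478.8,281.8,112)
```

```text
t 8.62 tcp [480.4 279.1 164.4] z-axis yaw 75.2 y-axis yaw 165.2 xaxis [-0.029 -0.003 -1.   ] q [-0.72  0.6   0.23  1.83 -0.21  0.76  0.94] F [ 0.8 -0.6  0.2] w 45.0
tool shift [52.4  0.9  2.8]
```

apply_moves(targets=[[[20,1,5],0,45],[[18,0,0],0,45],[[12,0,0],0,45],[[0,0,0],0,45]])

```text
clock: 9.12
eef_pos: [481.5, 283.6, 114.1]
tool_rot: [1.892, 1.545, -3.08]
force: [0.6, 0.3, 0.1]
width: 45.0
```

Run:
```python
from h import *
info()
goto(478.8,281.8,112)
```

```text
t 9.12 tcp [481.5 283.6 114.1] z-axis yaw 75.1 y-axis yaw 165.1 xaxis [-0.026 -0.002 -1.   ] q [-0.71  0.68  0.21  1.86 -0.24  0.65  0.96] F [0.6 0.3 0.1] w 45.0
tool shift [ 2.2  2.1 -2.4]
```

apply_moves(targets=[[[2,2,-3],0.5,45],[[0,0,0],0,30],[[0,0,0],0,0],[[0,0,0],0,0],[[0,0,0],0,0],[[0,0,0],0,0]])

```text
clock: 9.88
eef_pos: [479.7, 281.5, 113.9]
tool_rot: [1.831, 1.548, 3.132]
force: [0.2, -0.1, -1.1]
width: 11.5
```

Run:
```python
from h import *
info()
snap('w8')
```

```text
t 9.88 tcp [479.7 281.5 113.9] z-axis yaw 74.5 y-axis yaw 164.5 xaxis [-0.023  0.    -1.   ] q [-0.71  0.67  0.21  1.87 -0.24  0.64  0.95] F [ 0.2 -0.1 -1.1] w 11.5
```

View pics/w8.png

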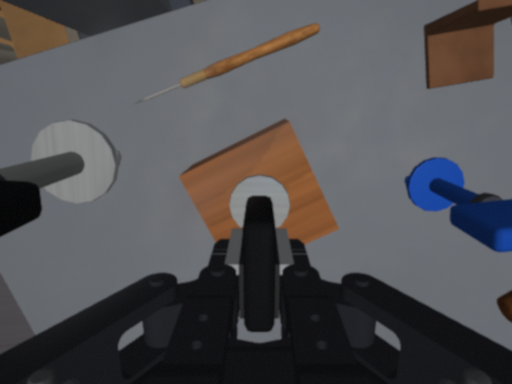

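apply_moves(targets=[[[-12,0,0],0,0],[[-25,0,0],0,0],[[-35,0,0],0,0],[[-35,0,0],0,0],[[-35,0,0],0,0],[[-10,0,0],0,0],[[0,0,0],0,0]])

```text
clock: 10.8
eef_pos: [483.0, 281.0, 273.4]
tool_rot: [1.821, 1.548, 3.121]
force: [-0.7, 0.3, -1.7]
width: 11.1
```

Run:
```python
from h import *
info();goto(558,-21,250)
```

```text
t 10.8 tcp [483.  281.  273.4] z-axis yaw 74.5 y-axis yaw 164.5 xaxis [-0.022  0.    -1.   ] q [-0.76  0.47  0.28  1.71 -0.16  1.    0.89] F [-0.7  0.3 -1.7] w 11.1
tool shift [  21.6 -153.4 -270.9]
```

apply_moves(targets=[[[3,-25,-44],0,0],[[3,-26,-45],0,0],[[3,-26,-45],0,0],[[3,-26,-45],0,0],[[3,-26,-45],0,0],[[3,-24,-40],0,0],[[0,0,0],-9,0],[[0,0,0],-9,0],[[0,0,0],0,0]])

```text
clock: 11.92
eef_pos: [554.0, -23.3, 238.0]
tool_rot: [1.589, 1.524, -3.07]
force: [-0.2, -0.1, -1.2]
width: 11.1
```

Run:
```python
from h import *
info();goto(558,-21,250);snap('w9')
```

```text
t 11.93 tcp [554.  -23.3 238. ] z-axis yaw 93.1 y-axis yaw -176.9 xaxis [-0.047 -0.003 -0.999] q [-0.15  0.51  0.22  1.74 -0.12  0.95  1.74] F [-0.2 -0.1 -1.2] w 11.1
tool shift [-12.2  -3.5   2.1]
```

View pics/w9.png

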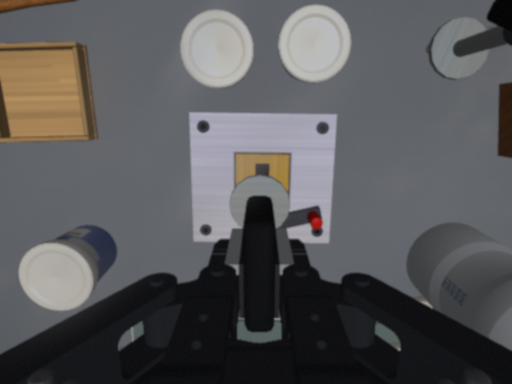

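```bash
cat >> h.py <<'E'
Rg=Ro.from_euler('xyz',[1.831,1.548,3.132]).as_matrix()
bt=Rg.T@(np.array([479.0,281.7,25.])-np.array([479.7,281.5,113.9]))
axg=Rg.T@np.array([0,0,1.]); bx=Rg.T@np.array([np.cos(np.radians(-15.)),np.sin(np.radians(-15.)),0])
PL=np.array([558.4,-21.0])
def bar(zt=None,xy=PL):
    s,p,R=st();b=p+R@bt;print('bar end',b.round(1),'axis',(R@axg).round(3),'bar yaw',round(yaw(R@bx),1))
    if zt is not None: print('shift for bar to',zt,(R.T@(np.array([*xy,zt])-b)).round(1))
E
python3 - <<'E'
from h import *
print(bt);info();bar(70)
# check flange in image
p,im,d=load('w9')
s,q,R=st()
print('flange proj',proj(p,q+R@(bt+axg*26)))
v,u=np.mgrid[0:384,0:512];c,_=ray(p,0,0)
X=c+(np.stack([(u-p['cx'])/p['fx'],(v-p['cy'])/p['fy'],np.ones_like(u,float)],-1)@np.array(p['R']))*d[...,None]
m=(abs(X[...,2]-175)<12)&(abs(u-258)<45)&(abs(v-204)<40)&(d>0);w=X[m];print(len(w),w.mean(0),w[:,2].min(),w[:,2].max(),cv2.minAreaRect(w[:,:2].astype(np.float32)))
E
```

```text
[88.8929006  -1.23039539  0.52758885]
t 11.97 tcp [553.9 -23.1 238. ] z-axis yaw 93.0 y-axis yaw -177.0 xaxis [-0.047 -0.003 -0.999] q [-0.15  0.51  0.22  1.74 -0.12  0.95  1.74] F [ 0.4  0.3 -0.6] w 11.2
bar end [551.  -22.8 149.1] axis [ 0.025 -0.004  1.   ] bar yaw 3.5
shift for bar to 70 [ 78.7 -11.2   1.4]
flange proj [260.52741718 204.30639964]
1740 [546.64198375 -23.95096588 175.22890586] 171.07497529921164 178.3703094889389 ((549.5585327148438, -23.885820388793945), (35.33780288696289, 39.270591735839844), 1.5589051246643066)
```

apply_moves(targets=[[[20,-6,2],0,0],[[20,-6,1],0,0],[[15,0,0],0,0],[[0,0,0],0,0]])

```text
clock: 12.48
eef_pos: [562.0, -17.9, 179.2]
tool_rot: [1.589, 1.521, -3.078]
force: [0.0, 0.3, -1.2]
width: 11.6
```

Run:
```python
from h import *
info();bar(70)
```

```text
t 12.47 tcp [562.  -17.9 179.2] z-axis yaw 92.6 y-axis yaw -177.4 xaxis [-0.05  -0.003 -0.999] q [-0.15  0.6   0.2   1.78 -0.15  0.83  1.74] F [ 0.   0.3 -1.2] w 11.6
bar end [558.8 -17.6  90.3] axis [ 0.028 -0.004  1.   ] bar yaw 3.1
shift for bar to 70 [20.3 -0.5 -3.4]
```

apply_moves(targets=[[[4,-1,-5],0,0],[[3,0,0],0,0],[[0,0,0],0,0]])

```text
clock: 12.85
eef_pos: [563.6, -23.4, 173.0]
tool_rot: [1.597, 1.523, -3.071]
force: [-0.2, -0.2, -1.0]
width: 11.4
```

Run:
```python
from h import *
info();bar(70);snap('w10')
P=eyes.camera_params('scene');im,d=eyes.get_image('scene');crop(im,225,120,335,260,5,'pics/s10.png')
```

```text
t 12.85 tcp [563.6 -23.4 173. ] z-axis yaw 92.5 y-axis yaw -177.5 xaxis [-0.048 -0.003 -0.999] q [-0.14  0.61  0.2   1.78 -0.15  0.82  1.75] F [-0.2 -0.2 -1. ] w 11.4
bar end [560.5 -23.2  84.1] axis [ 0.026 -0.003  1.   ] bar yaw 3.0
shift for bar to 70 [14.2  1.3  2.3]
```

View pics/w10.png

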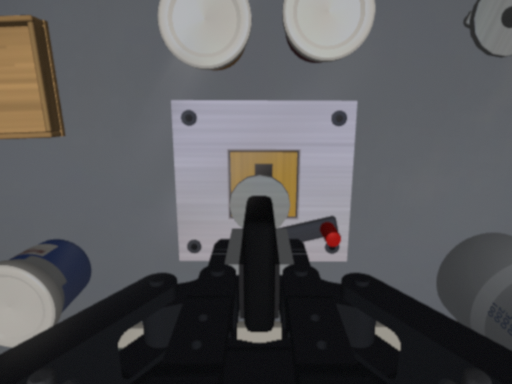

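View pics/s10.png

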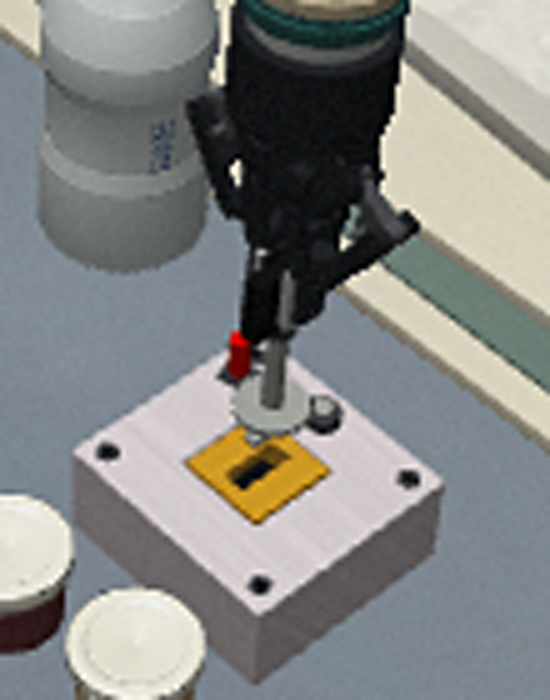

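apply_moves(targets=[[[4,1.5,2.5],0,0],[[4,0,0],0,0],[[0,0,0],0,0]])

```text
clock: 13.32
eef_pos: [561.7, -20.7, 165.0]
tool_rot: [1.596, 1.524, -3.072]
force: [-0.2, 0.2, -1.5]
width: 11.2
```

Run:
```python
from h import *
info();bar(60)
```

```text
t 13.32 tcp [561.7 -20.7 165. ] z-axis yaw 92.6 y-axis yaw -177.4 xaxis [-0.047 -0.003 -0.999] q [-0.14  0.62  0.2   1.79 -0.15  0.79  1.75] F [-0.2  0.2 -1.5] w 11.2
bar end [558.7 -20.4  76.2] axis [ 0.025 -0.004  1.   ] bar yaw 3.0
shift for bar to 60 [16.2 -0.4 -0.6]
```

apply_moves(targets=[[[8,-0.5,-0.5],0,0],[[8,-0.5,0],0,0],[[4,0,0],0,0],[[0,0,0],0,0]])

```text
clock: 13.82
eef_pos: [561.6, -21.3, 143.1]
tool_rot: [1.596, 1.523, -3.072]
force: [0.2, 0.2, -0.9]
width: 11.2
```

Run:
```python
from h import *
info();bar(40)
```

```text
t 13.82 tcp [561.6 -21.3 143.1] z-axis yaw 92.6 y-axis yaw -177.4 xaxis [-0.048 -0.003 -0.999] q [-0.13  0.65  0.19  1.81 -0.16  0.75  1.76] F [ 0.2  0.2 -0.9] w 11.2
bar end [558.5 -21.   54.3] axis [ 0.026 -0.004  1.   ] bar yaw 3.0
shift for bar to 40 [14.3 -0.6 -0. ]
```

Bar is 6 mm into the slot without force. Going on down.

apply_moves(targets=[[[5,-0.3,0],0,0],[[4,-0.3,0],0,0],[[3,0,0],0,0],[[0,0,0],0,0]])

```text
clock: 14.32
eef_pos: [561.8, -21.3, 130.4]
tool_rot: [1.597, 1.524, -3.071]
force: [0.6, 0.1, -1.8]
width: 11.6
```

Run:
```python
from h import *
info();bar(40)
P=eyes.camera_params('scene');im,d=eyes.get_image('scene');crop(im,225,150,335,260,5,'pics/s11.png')
```

```text
t 14.32 tcp [561.8 -21.3 130.4] z-axis yaw 92.6 y-axis yaw -177.4 xaxis [-0.047 -0.003 -0.999] q [-0.13  0.66  0.18  1.82 -0.17  0.72  1.76] F [ 0.6  0.1 -1.8] w 11.6
bar end [558.8 -21.   41.6] axis [ 0.025 -0.003  1.   ] bar yaw 3.0
shift for bar to 40 [1.6 0.4 0.1]
```

View pics/s11.png

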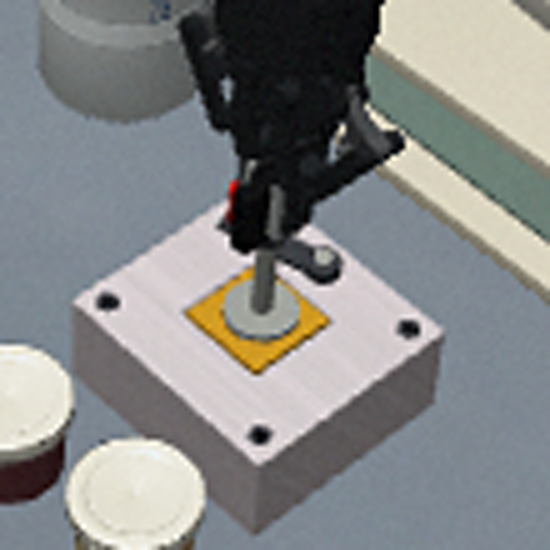

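Slot entry is good; lower the last ~1.5 mm until it touches.

apply_moves(targets=[[[1,0.2,0],0,0],[[1,0,0],0,0],[[0,0,0],0,0]])

```text
clock: 14.75
eef_pos: [561.9, -21.4, 129.2]
tool_rot: [1.598, 1.525, -3.07]
force: [0.3, 0.6, -1.4]
width: 10.9
```

Run:
```python
from h import *
info();bar(40)
```

```text
t 14.75 tcp [561.9 -21.4 129.2] z-axis yaw 92.6 y-axis yaw -177.4 xaxis [-0.046 -0.003 -0.999] q [-0.13  0.67  0.18  1.82 -0.17  0.72  1.76] F [ 0.3  0.6 -1.4] w 10.9
bar end [559.1 -21.1  40.4] axis [ 0.024 -0.004  1.   ] bar yaw 3.0
shift for bar to 40 [0.4 0.6 0.1]
```

apply_moves(targets=[[[2,0.5,0],0,0],[[1,0,0],0,0],[[0,0,0],0,0]])

```text
clock: 15.12
eef_pos: [562.2, -21.4, 129.3]
tool_rot: [1.587, 1.528, -3.081]
force: [0.3, 0.4, -0.9]
width: 11.3
```

Run:
```python
from h import *
info();bar(40)
```

```text
t 15.12 tcp [562.2 -21.4 129.3] z-axis yaw 92.6 y-axis yaw -177.5 xaxis [-0.043 -0.003 -0.999] q [-0.13  0.66  0.18  1.82 -0.17  0.71  1.76] F [ 0.3  0.4 -0.9] w 11.3
bar end [559.6 -21.1  40.4] axis [ 0.021 -0.004  1.   ] bar yaw 3.0
shift for bar to 40 [0.5 1.2 0.1]
```

apply_moves(targets=[[[0,0,0],9,0],[[0,0,0],9,0],[[0,0,0],9,0],[[0,0,0],9,0],[[0,0,0],0,0]])

```text
clock: 15.75
eef_pos: [562.6, -19.6, 129.2]
tool_rot: [2.177, 1.528, -3.136]
force: [-1.4, -0.7, 2.0]
width: 10.9
```

Run:
```python
from h import *
info();bar(40);print(st()[0]['torque'])
```

```text
t 15.75 tcp [562.6 -19.6 129.2] z-axis yaw 55.6 y-axis yaw 145.5 xaxis [-0.042 -0.    -0.999] q [-0.25  0.69  0.37  1.83 -0.34  0.74  1.28] F [-1.4 -0.7  2. ] w 10.9
bar end [560.2 -19.9  40.3] axis [0.021 0.008 1.   ] bar yaw -34.0
shift for bar to 40 [ 0.4  0.8 -1.9]
[-0.12657617  0.15186995  0.01556147]
```

apply_moves(targets=[[[0,0.5,-1],9,0],[[0,0,-1],9,0],[[0,0,0],9,0],[[0,0,0],9,0],[[0,0,0],9,0],[[0,0,0],8,0],[[0,0,0],0,0]])

```text
clock: 16.62
eef_pos: [560.4, -18.5, 129.5]
tool_rot: [3.002, 1.526, 3.043]
force: [0.0, 0.3, 1.5]
width: 11.1
```

Run:
```python
from h import *
info();bar(40);print(st()[0]['torque']);snap('w12')
P=eyes.camera_params('scene');im,d=eyes.get_image('scene');crop(im,225,150,335,260,5,'pics/s12.png')
```

```text
t 16.62 tcp [560.4 -18.5 129.5] z-axis yaw 2.3 y-axis yaw 92.3 xaxis [-0.044  0.004 -0.999] q [-0.4   0.74  0.63  1.84 -0.59  0.81  0.58] F [0.  0.3 1.5] w 11.1
bar end [557.  -19.3  40.7] axis [0.037 0.017 0.999] bar yaw -87.2
shift for bar to 40 [ 0.6 -1.7  1.3]
[ 0.00081435  0.06977401 -0.03631862]
```

View pics/w12.png

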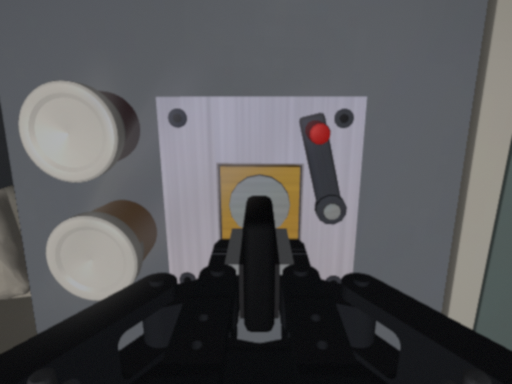

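View pics/s12.png

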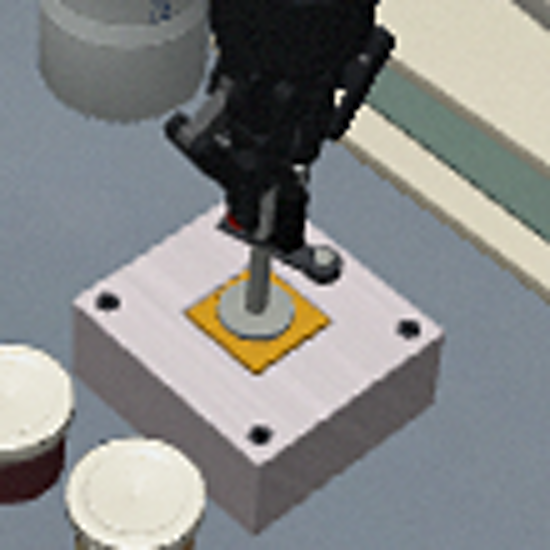

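Run:
```python
from h import *
s,p,R=st();print((R.T@np.array([0,0,10.])).round(2))
```

```text
[-9.99  0.07 -0.44]
```

apply_moves(targets=[[[-4,0,0.2],0,0],[[-4,0,0.2],0,0],[[-4,0,0.2],0,0],[[0,0,0],0,0]])

```text
clock: 17.23
eef_pos: [561.1, -18.5, 140.9]
tool_rot: [2.988, 1.525, 3.033]
force: [0.2, 0.2, -3.8]
width: 11.5
```

Run:
```python
from h import *
info();bar(90);print(st()[0]['torque'])
```

```text
t 17.23 tcp [561.1 -18.5 140.9] z-axis yaw 2.6 y-axis yaw 92.6 xaxis [-0.046  0.005 -0.999] q [-0.41  0.73  0.64  1.82 -0.57  0.83  0.58] F [ 0.2  0.2 -3.8] w 11.5
bar end [557.6 -19.2  52. ] axis [0.039 0.017 0.999] bar yaw -86.9
shift for bar to 90 [-38.   -1.5  -1. ]
[-0.02667588 -0.06900299  0.00134074]
```

apply_moves(targets=[[[-6,0,-0.5],0,0],[[-8,0,-0.5],0,0],[[-8,0,-0.4],0,0],[[-8,0,-0.4],0,0],[[-8,0,-0.4],0,0],[[0,0,0],0,0]])

```text
clock: 17.98
eef_pos: [560.7, -18.8, 182.1]
tool_rot: [2.987, 1.526, 3.032]
force: [1.2, 0.0, -4.1]
width: 11.0
```

Run:
```python
from h import *
info();print(st()[0]['torque']);snap('w13')
P=eyes.camera_params('scene');im,d=eyes.get_image('scene');crop(im,225,120,335,260,5,'pics/s13.png')
```

```text
t 17.98 tcp [560.7 -18.8 182.1] z-axis yaw 2.6 y-axis yaw 92.6 xaxis [-0.045  0.005 -0.999] q [-0.43  0.68  0.68  1.79 -0.52  0.91  0.54] F [ 1.2  0.  -4.1] w 11.0
[-0.03836891 -0.09907122  0.00117337]
```

View pics/s13.png

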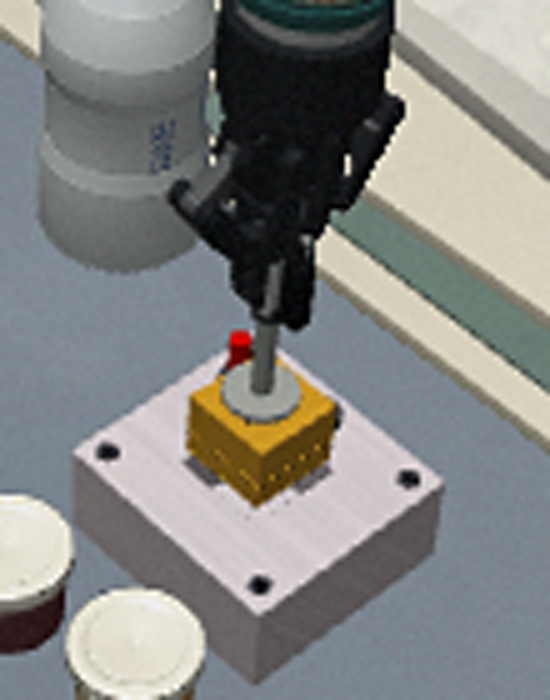

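Run:
```python
from h import *
p=eyes.camera_params('top');print(onz(p,350.2,229.4,20))
s,q,R=st();b=q+R@bt;print(b)
print((R.T@(np.array([486,-262.5,b[2]+45])-b)).round(1))
```

```text
[ 484.63731956 -263.30914674   20.        ]
[556.63343436 -19.36271677  92.44229425]
[ -42.9 -239.4  -83.6]
```

Two views agree on the tray centre (485, -263).

apply_moves(targets=[[[-15,0,0],0,0],[[-15,0,0],0,0],[[-12,-10,-3],0,0],[[0,-25,-9],0,0],[[0,-30,-11],0,0],[[0,-30,-11],0,0],[[0,-30,-11],0,0],[[0,-30,-11],0,0],[[0,-25,-9],0,0],[[0,0,0],0,0]])

```text
clock: 19.32
eef_pos: [502.6, -214.4, 234.5]
tool_rot: [3.108, 1.53, -3.134]
force: [0.2, 0.2, -3.0]
width: 11.1
```

Run:
```python
from h import *
info();bar(60,(485.3,-263))
```

```text
t 19.32 tcp [ 502.6 -214.4  234.5] z-axis yaw 2.4 y-axis yaw 92.4 xaxis [-0.04  -0.    -0.999] q [-0.11  0.59  0.72  1.78 -0.44  0.98  0.83] F [ 0.2  0.2 -3. ] w 11.1
bar end [ 499.6 -215.6  145.6] axis [0.034 0.022 0.999] bar yaw -87.1
shift for bar to 60 [ 86.2 -46.9 -12.8]
```

apply_moves(targets=[[[0,-25,-7],0,0],[[10,-22,-6],0,0],[[15,0,0],0,0],[[15,0,0],0,0],[[15,0,0],0,0],[[0,0,0],0,0]])

```text
clock: 20.08
eef_pos: [490.8, -257.3, 177.7]
tool_rot: [2.972, 1.531, 3.019]
force: [0.1, 0.0, -4.4]
width: 11.0
```

Run:
```python
from h import *
info();bar(60,(485.3,-263));snap('w14')
P=eyes.camera_params('scene');im,d=eyes.get_image('scene');crop(im,240,180,380,350,4,'pics/s14.png')
```

```text
t 20.07 tcp [ 490.8 -257.3  177.7] z-axis yaw 2.7 y-axis yaw 92.7 xaxis [-0.04   0.005 -0.999] q [ 0.01  0.67  0.66  1.82 -0.5   0.87  0.96] F [ 0.1  0.  -4.4] w 11.0
bar end [ 487.9 -258.1   88.9] axis [0.033 0.017 0.999] bar yaw -86.8
shift for bar to 60 [28.9 -5.  -1.7]
```

View pics/w14.png

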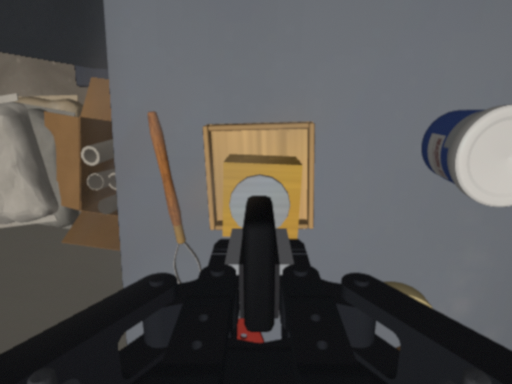

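View pics/s14.png

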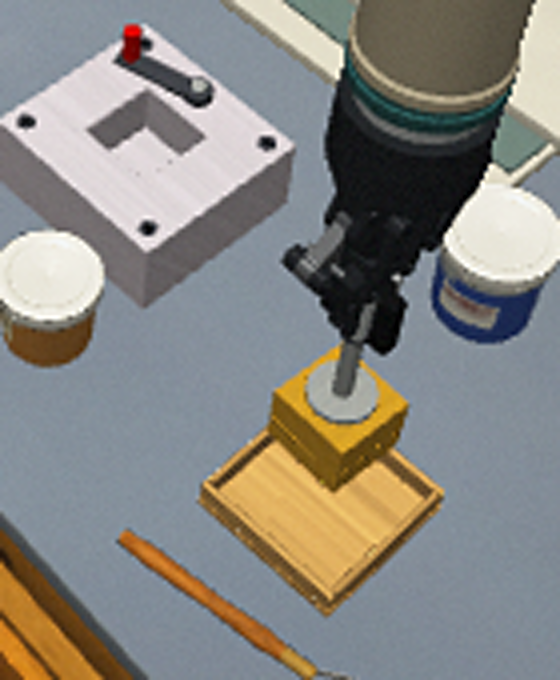

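apply_moves(targets=[[[10,-5,-3],0,0],[[12,-1,0],0,0],[[12,0,0],0,0],[[8,0,0],0,0],[[0,0,0],0,0]])

```text
clock: 20.8
eef_pos: [487.6, -265.2, 134.7]
tool_rot: [3.027, 1.535, 3.074]
force: [0.3, -0.0, -3.1]
width: 11.6
```

Run:
```python
from h import *
info();bar(28,(485.3,-263));snap('w15')
P=eyes.camera_params('scene');im,d=eyes.get_image('scene');crop(im,260,200,380,350,5,'pics/s15.png')
```

```text
t 20.8 tcp [ 487.6 -265.2  134.7] z-axis yaw 2.7 y-axis yaw 92.7 xaxis [-0.036  0.002 -0.999] q [ 0.06  0.72  0.61  1.86 -0.55  0.78  1.02] F [ 0.3 -0.  -3.1] w 11.6
bar end [ 485.  -266.1   45.9] axis [0.029 0.019 0.999] bar yaw -86.8
shift for bar to 28 [17.9  3.   1.1]
```

View pics/w15.png

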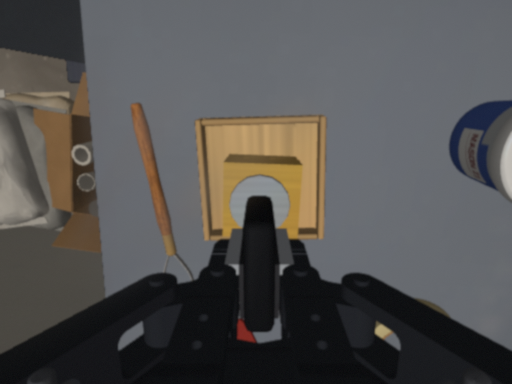

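View pics/s15.png

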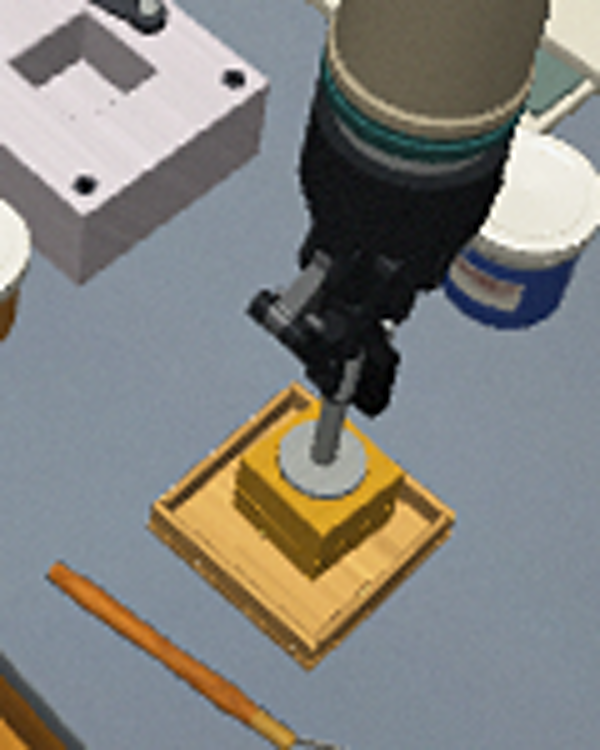

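apply_moves(targets=[[[5,3,1],0,0],[[4,0,0],0,0],[[3,0,0],0,0],[[2,0,0],0,0],[[0,0,0],0,0]])

```text
clock: 21.52
eef_pos: [489.3, -262.3, 121.3]
tool_rot: [3.063, 1.538, 3.111]
force: [-0.9, -0.1, -3.8]
width: 10.9
```

Run:
```python
from h import *
info();bar(25,(485.3,-263))
```

```text
t 21.52 tcp [ 489.3 -262.3  121.3] z-axis yaw 2.7 y-axis yaw 92.7 xaxis [-0.033  0.001 -0.999] q [ 0.06  0.74  0.6   1.87 -0.57  0.74  1.03] F [-0.9 -0.1 -3.8] w 10.9
bar end [ 486.9 -263.5   32.4] axis [0.026 0.021 0.999] bar yaw -86.8
shift for bar to 25 [ 7.5  0.5 -1.3]
```

apply_moves(targets=[[[1.5,0,0],0,0],[[1.5,0,0],0,0],[[1.5,0,0],0,0],[[1.5,0,0],0,0],[[0,0,0],0,0]])

```text
clock: 22.15
eef_pos: [489.5, -263.2, 115.7]
tool_rot: [3.101, 1.539, -3.135]
force: [0.4, 0.2, -1.2]
width: 11.0
```

Run:
```python
from h import *
info();bar(25,(485.3,-263))
```

```text
t 22.15 tcp [ 489.5 -263.2  115.7] z-axis yaw 2.7 y-axis yaw 92.7 xaxis [-0.032 -0.    -1.   ] q [ 0.07  0.74  0.59  1.87 -0.57  0.73  1.03] F [ 0.4  0.2 -1.2] w 11.0
bar end [ 487.3 -264.4   26.8] axis [0.025 0.022 0.999] bar yaw -86.8
shift for bar to 25 [ 1.9  1.5 -1.9]
```

apply_moves(targets=[[[1.5,0,0],0,0],[[1.5,0,0],0,0],[[1,0,0],0,0],[[0,0,0],0,0]])

```text
clock: 22.65
eef_pos: [489.8, -263.6, 114.6]
tool_rot: [3.071, 1.542, 3.118]
force: [0.6, -1.1, -0.6]
width: 11.3
```

Run:
```python
from h import *
info();bar(25,(485.3,-263));snap('w16')
P=eyes.camera_params('scene');im,d=eyes.get_image('scene');crop(im,260,200,380,350,5,'pics/s16.png')
```

```text
t 22.65 tcp [ 489.8 -263.6  114.6] z-axis yaw 2.7 y-axis yaw 92.7 xaxis [-0.029  0.001 -1.   ] q [ 0.07  0.74  0.59  1.87 -0.58  0.73  1.04] F [ 0.6 -1.1 -0.6] w 11.3
bar end [ 487.8 -264.7   25.7] axis [0.022 0.021 1.   ] bar yaw -86.8
shift for bar to 25 [ 0.8  1.9 -2.4]
```

View pics/s16.png

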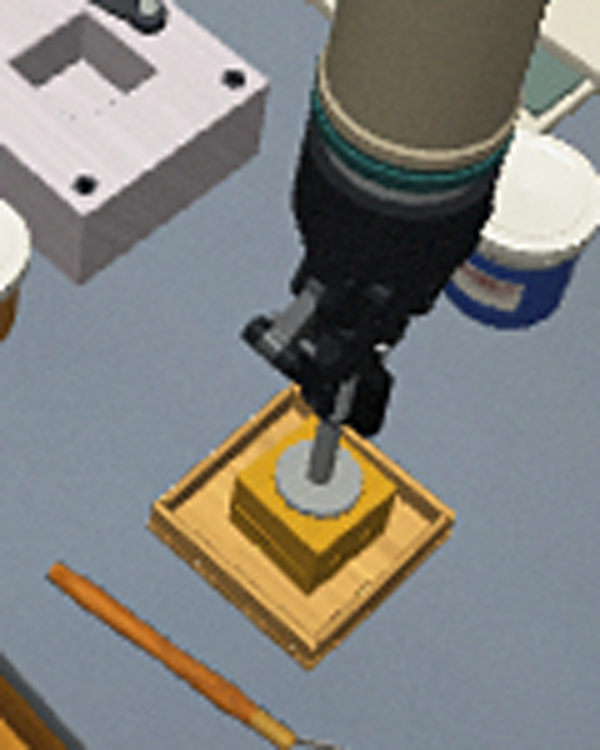

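apply_moves(targets=[[[0,0,0],0,14],[[0,0,0],0,18],[[0,0,0],0,26],[[0,0,0],0,36],[[0,0,0],0,45],[[0,0,0],0,45]])

```text
clock: 23.5
eef_pos: [490.2, -264.0, 114.1]
tool_rot: [3.109, 1.542, -3.127]
force: [-0.7, -0.8, -0.3]
width: 44.9
```

Run:
```python
from h import *
info();p,im,d=snap('w17')
P=eyes.camera_params('scene');im,d=eyes.get_image('scene');crop(im,260,200,380,350,5,'pics/s17.png')
```

```text
t 23.5 tcp [ 490.2 -264.   114.1] z-axis yaw 2.7 y-axis yaw 92.7 xaxis [-0.029 -0.    -1.   ] q [ 0.07  0.74  0.59  1.87 -0.58  0.73  1.04] F [-0.7 -0.8 -0.3] w 44.9
```

View pics/w17.png

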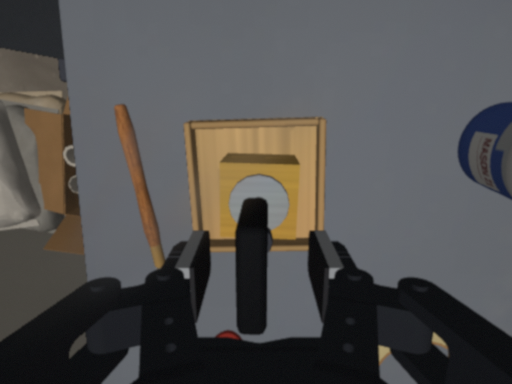

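View pics/s17.png

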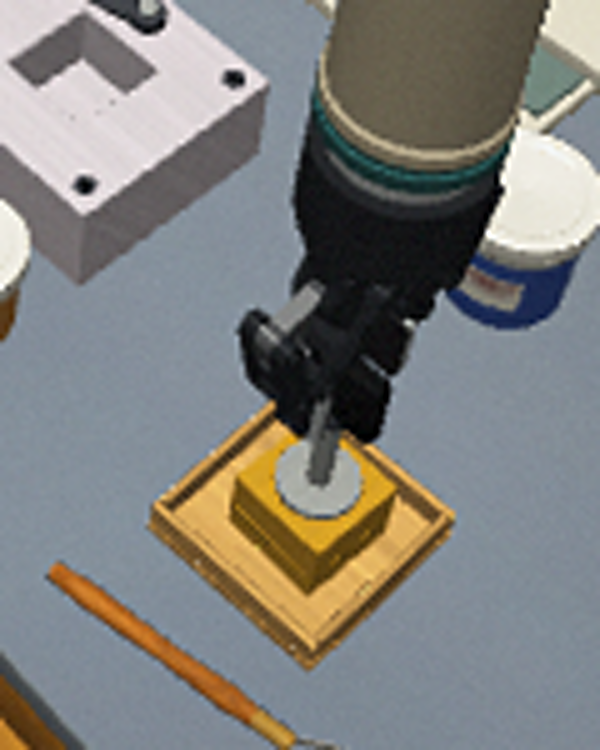

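Released; the puller stands clear between the fingers. Rise straight up and check.

apply_moves(targets=[[[-15,0,-1],0,45],[[-25,0,-1],0,45],[[-35,0,-1],0,45],[[-40,0,0],0,45],[[-40,0,0],0,45],[[0,0,0],0,45],[[0,0,0],0,45]])

```text
clock: 24.48
eef_pos: [490.9, -264.9, 279.0]
tool_rot: [-3.126, 1.544, -3.081]
force: [-0.8, 1.1, -1.0]
width: 44.9
```

```bash
cat > m18.py <<'E'
from h import *
info();p,im,d=snap('w18')
s,ds=eyes.get_image('scene');cv2.imwrite('pics/s18.png',s)
v,u=np.mgrid[0:384,0:512];c,_=ray(p,0,0)
X=c+(np.stack([(u-p['cx'])/p['fx'],(v-p['cy'])/p['fy'],np.ones_like(u,float)],-1)@np.array(p['R']))*d[...,None]
x,y,z=X[...,0],X[...,1],X[...,2]
m=(d>0)&(abs(x-487)<60)&(abs(y+264)<60)
for lo,hi,nm in((41,49,'plug top'),(49,60,'flange'),(118,136,'handle top'),(18,27,'rim')):
    w=X[m&(z>lo)&(z<hi)]
    if len(w)<20: print(nm,len(w));continue
    A=np.c_[w[:,:2]-w[:,:2].mean(0),np.ones(len(w))];co=np.linalg.lstsq(A,w[:,2],rcond=None)[0]
    print(nm,len(w),np.median(w[:,2]).round(1),'slope',co[:2].round(3),'rect',[np.round(k,1) for k in cv2.minAreaRect(w[:,:2].astype(np.float32))])
E
python3 m18.py
```

```text
t 24.48 tcp [ 490.9 -264.9  279. ] z-axis yaw 2.6 y-axis yaw 92.6 xaxis [-0.026 -0.002 -1.   ] q [-0.03  0.55  0.75  1.71 -0.4   1.07  0.89] F [-0.8  1.1 -1. ] w 44.9
plug top 1073 45.8 slope [ 0.001 -0.005] rect [array([ 488.2, -264. ]), array([51.8, 52.3]), np.float64(1.3)]
flange 517 50.8 slope [-0.001 -0.003] rect [array([ 488.5, -262.9]), array([36.4, 39.3]), np.float64(84.4)]
handle top 37 126.1 slope [ 0.019 -1.735] rect [array([ 487. , -242.5]), array([11.3,  2.6]), np.float64(9.0)]
rim 1379 22.3 slope [-0.     0.003] rect [array([ 485.6, -262.3]), array([100. , 100.2]), np.float64(4.4)]
```

View pics/w18.png

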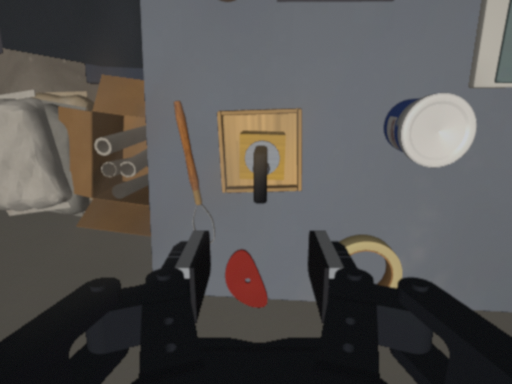

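View pics/s18.png

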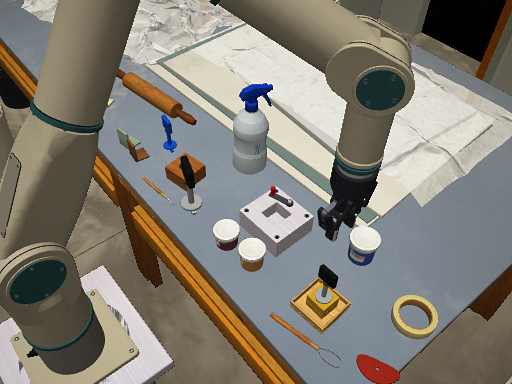

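```bash
python3 -c "
from cell import ctrl;print(ctrl.finish_job())"
```

```text
the job is handed in; nothing more can be done
None
```

The job is done and handed in at about 24.6 s of the 61 s allowed. The plug stands in the tray with the puller still in it, and the gripper is open and clear above.

**What I did**
- I swung the keeper about 1.34 rad, towards +y.
- I took the small black-handled puller from the stand. It went into the slot until the commanded descent stopped moving it, which I took as the flange sitting on the plug.
- I turned it about 90° clockwise and drew the plug up. The wrist then carried about 2.6 N more than with the puller alone, so the plug was held.
- I lowered the plug gently into the tray and let go.

**Last checks after release**
- **Plug:** its top is at z 45.8 mm (45 expected) and flat to within 0.005. It is centred at (488, -264), about 3 mm from the tray's centre.
- **Puller:** its flange lies flat at 50.8 mm, about 5 mm above the plug's top. That is the same height above its seat as it had on the stand, so it is seated. The handle is still across the slot.
- **Bystanders:** the spray bottle and tubs look unmoved in the final scene picture. I did not measure them again.

**What did not go cleanly**
- The tool picked up a small tilt of about 1 to 2.5° in the moves, so the puller leaned slightly while held; it came level once released.
- The last fit of the handle's top was useless. It caught only 37 edge pixels, so the handle's height rests on the flange reading.

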